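Spread a circlip onto an axle stub and hold it at the groove

TASK

First swing the clamp lever of the axle stand round by its upright knob until it points at the index stud (60 degrees). Then lift the circlip pliers off their rack, squeeze the handles fully to spread the clip, lower it over the end of the axle without letting it close, and finish while still holding it there: spread, level, at the height of the groove, not leaning hard on anything. Leave the tin, the loose wedge and the short chisel where they are.

Things in the scene. Friction and masses are not known exactly. Their poses are not given: they have to be found in the camera images.
- stand: fixed grey axle stand: 120x130 mm block 30 mm high, on it a black wheel (100 mm across, top at 71 mm), a steel washer (54 mm across, top at 79 mm) and an upright steel axle stub 40 mm in diameter. Origin on the bench under the axle, z up. Place and turn vary; it may stand left or right. The clamp lever is on its -y side
- groove (a point): on the axle's axis at mid-height of the groove, 84 mm above the bench; the groove is 10 mm high (from the washer's top at 79 mm to 89 mm) and 34 mm in diameter, the axle above it 40 mm
- axle_top (a point): centre of the axle's upper end, 103 mm above the bench; the end has a 3 mm chamfer
- lever_hinge (a point): on the upright hinge axis of the clamp lever, 115 mm from the axle on the stand's -y side, 45 mm above the bench
- lever_knob (a point): point to grasp on the lever's upright black knob: 22 mm in diameter, from 55 to 96 mm above the bench, 62 mm from the hinge; this point is at 79 mm
- index_stud (a point): top of the 8 mm index stud, 46 mm above the bench and 93 mm from the lever hinge; the lever's pointed end, 85 mm from the hinge, points at it when the lever is set
- clamp_lever (a joint): angle of the clamp lever, rad: 0 = it points to the stand's -x side, growing counterclockwise seen from above, stop at 1.75; the stud is at 1.047 (60 degrees). It moves with about 2 N at the knob and stays where it is left
- rack: fixed plywood rack: base 150x90 mm, a post on its -x side and two arms toward +x (tops 107 mm high, 46 mm apart) on which the pliers hang by their cross block. Lift the pliers straight up 30 mm or more to leave it; they can be squeezed before or after
- pliers: loose circlip pliers, 0.27 kg, hanging upright in the rack, handles up, a steel clip fixed on the tips. Origin midway between the handles at the clip's underside (25 mm above the bench in the rack); z up, y from handle to handle, clip toward +x, to x = 75 mm. Cross block 26x70x10 mm, underside at z = 82. Clip 4 mm thick, relaxed 48 mm outside, 36 mm inside: too small for the axle until spread
- pliers_grip (a point): point between the handles to grasp at, 143 mm above the pliers' origin; handles are 16 mm wide along x, from 118 to 168 mm high, 60 mm over their outer faces here at rest (68 mm at their top), 40 mm and parallel when fully squeezed. Squeezing takes about 12 N on each handle; a stop limits it, so a firm grip of 20 to 50 N spreads the clip fully
- clip_eye (a point): fixed point of the pliers, 2 mm above their origin (mid-thickness of the clip) and 39 mm toward +x: where the axle's axis should pass when the clip is fully spread, with about 3 mm clear all round
- jaw_l (a joint): spread of the pliers' jaw, rad: 0 = relaxed, 0.18 = handles fully squeezed and clip spread
- tin_dust: loose metal tin, 72 mm across, 80 mm high, origin at the centre of its underside; leave alone
- wedge2: loose hardwood wedge 36x120x28 mm lying on the bench, origin at the centre of its underside; leave alone
- chisel3: loose short steel chisel 21x152x21 mm lying on the bench, origin at the centre of its underside; leave alone
There are look-alikes about, which are no part of the job. What is meant by the pliers is not orange, and is the smaller of those in its own colour.

How it is judged:
By the outcome, as a careful person would: the job done as asked, in the order asked, and still so for the second after the job is handed in, while the arm keeps its last pose, push and grip.
It also fails if it takes over 58 s, if anything falls off the work surface, if the arm or the gripper's body presses on something with over 40 N, if the wrist force passes 120 N, or if a joint passes its speed limit or range.

ROBOT

A 6-joint arm with a two-finger parallel gripper is mounted at the origin on the work surface; the furniture and walls round the work are solid. World frame = base frame: x ahead of the robot, y to its left, z up, the work surface at z = 0. Lengths are in m, angles in rad, forces in N, time in s.
With the tool pointing down it reaches from about 0.425 to 1.125 m from the base axis. Payload 14.9 kg.
Tool frame: the origin (TCP) lies at the very end of the fingers, on their centre line; the grasp point (between the pads) lies ctrl.pinch_z behind it (ctrl.pinch_z is the distance from the TCP to the grasp point, in m); z points along the fingers, y is the line along which they close (so a half turn about z gives the same grasp; the last joint's range is limited). The gripper opens to 91 mm and grips with 3 to 60 N. Pads are 32 mm wide; open, the fingers measure 118 mm over their backs; the gripper's body (76 mm by 178 mm) begins 60 mm behind the grasp point.
Start: joints at [-1.359, 0.379, 1.734, -0, 1.028, -0.033], TCP at [0.17, -0.679, 0.214] pointing down, gripper open.
Joint ranges: [-2.77, 2.77], [-0.74, 2.19], [0, 2.66], [-1.06, 4.2], [0.31, 2.87], [-3.08, 3.08]. Speed limits (rad/s): [1.89, 1.89, 2.39, 3.14, 3.14, 3.14].

INTERFACE

Orientations are given as a rotation vector (axis times angle).
In Python, from rig import sensors, get_image, camera_model, order, ctrl gives the robot as it stands.
- The arm moves only by the tool play_rows, never from a script. Its argument "rows" is a list of rows, each an object of numbers: "x", "y", "z": the shift along the tool's x, y, z in units of 40 mm (1.0 is 40 mm); "twist": the turn about the tool's z in units of 6 degrees (1.0 is 6 degrees). A call has 1 to 12 rows; each row shifts and turns the commanded pose from where the row before left it, along the tool's axes as they then stand; what a row does not reach is not made up. A row lasts 1/8 s, in which the tool goes at most 62.5 mm and 10.7 degrees, less where a joint would pass 70% of its speed; a pose out of reach is approached as far as the arm can. A call is refused whole if a number of a shift passes 1 or a number of a turn 1, either way. A call with a gripper value outside its range is refused whole. "fingers" is the finger opening in mm, from 0 to 91.2, set as the call begins (left out, the last holds). The fingers move at their own pace and stop on an object; "squeeze" is the grip in N (left out, the last holds). Time passes only in rows, so rows that do not move let the fingers close. It gives the time, the measured TCP pose, the force, the opening and the grip force at its end, in the units of the state.
- sensors.get_obs(): the state, without advancing time (a new reading comes with each control period).
- get_image(name): name is "scene" or "top" or "wrist"; returns the picture (480x640x3 uint8, red, green, blue); there is no depth.
- camera_model(name): a dict with "vertical_fov" (degrees; the focal length in pixels is half the picture's height over the tangent of half this angle, whatever the lens; pixels are square), "cx", "cy" (the principal point, pixels), "k1" (the pictures are not rectified: a ray, as slopes to the right and down, at radius r is drawn at 1 + k1 r^2 times it, then the intrinsics apply), "extrinsics" (4x4, takes a point from camera to world coordinates); the wrist camera has in their place "T_tool_cam" (4x4, takes a point from camera to tool coordinates, whose origin is the TCP and whose axes are the flange's). Camera axes: x right, y up, looking along -z (the intrinsics and any distortion apply to the point x, -y, -z); pixel columns grow to the right and rows downward; lengths in m; the calibration is good to about 2 mm. A picture is of the moment at which its call begins: read the wrist's pose just before it. camera_model takes no time and is no camera call.
- order.hand_in(): hands the job in; it is judged then, once.
The state is a dict: "clock": time; "joints": joint angles; "dq": joint speeds; "joint_efforts": joint torques, N m; "position": TCP position; "ee_rot": TCP orientation; "contact_force": force on the tool from outside, world axes, zero at the start; "torque": the same for the moment, N m; "gripper_width": opening from 0.0 (shut) to 1.0 (fully open); "finger_force": force on a finger pad.
Only numpy, scipy, OpenCV 4.12 (cv2) and the standard library are available. Lean on these libraries where they do the work, as an engineer would, in place of code of your own. Each camera call takes 0.05 s, during which the arm holds its last target. There are 200 camera calls.

## Working session

There is one attempt and no reset: what is moved stays moved. The work goes in short steps, Python scripts to look and compute and a tool call to move; the robot and the scene stay as the last step left them, time stands still between calls to the robot, and variables do not carry over. Pictures are saved under pics/ and viewed, at most 10 in all, crops included, and the job is handed in when it is done.

Besides the shell and the picture viewer there is one more tool, called as a command line: name --argument value ..., lists and objects as JSON in quotes. play_rows: Moves the arm, as the interface text tells. Its arguments: {"type":"object","properties":{"rows":{"type":"array","items":{"type":"object","properties":{"x":{"type":"number"},"y":{"type":"number"},"z":{"type":"number"},"twist":{"type":"number"}}}},"fingers":{"type":"number"},"squeeze":{"type":"number"}},"required":["rows"]}

```bash
mkdir -p pics
cat > h.py <<'E'
import numpy as np, cv2
from rig import sensors, get_image, camera_model, order, ctrl
from scipy.spatial.transform import Rotation as R
def tool():
    o=sensors.get_obs(); T=np.eye(4); T[:3,:3]=R.from_rotvec(o['ee_rot']).as_matrix(); T[:3,3]=o['position']; return T,o
def cam(n,T=None):
    m=camera_model(n); f=240/np.tan(np.radians(m['vertical_fov'])/2)
    E=np.array(m['extrinsics']) if n!='wrist' else T@np.array(m['T_tool_cam'])
    return f,m['cx'],m['cy'],m['k1'],E
def ray(c,u,v):
    f,cx,cy,k,E=c; p=np.array([(u-cx)/f,(v-cy)/f]); q=p.copy()
    for _ in range(20): q=p/(1+k*(q@q))
    return E[:3,3],E[:3,:3]@np.array([q[0],-q[1],-1])
def onz(c,u,v,z):
    o,d=ray(c,u,v); return o+d*(z-o[2])/d[2]
def proj(c,P):
    f,cx,cy,k,E=c; p=E[:3,:3].T@(np.array(P)-E[:3,3]); q=np.array([p[0],-p[1]])/-p[2]; q=q*(1+k*(q@q)); return q*f+[cx,cy]
def save(n,img): cv2.imwrite('pics/'+n+'.png',img[:,:,::-1])
E
python3 - <<'E'
from h import *
T,o=tool(); print(o['clock'],ctrl.pinch_z,T.round(3).tolist())
for n in('scene','top','wrist'):
    save(n+'0',get_image(n)); c=cam(n,T); print(n,[np.round(x,3).tolist() for x in c])
E
```

```text
0.0 0.0188 [[0.97, 0.242, -0.0, 0.17], [0.242, -0.97, 0.001, -0.679], [0.0, -0.001, -1.0, 0.213], [0.0, 0.0, 0.0, 1.0]]
scene [494.163, 314.541, 238.982, -0.089, [[-0.757, 0.258, -0.601, -0.267], [-0.653, -0.331, 0.681, 0.872], [-0.023, 0.908, 0.419, 0.653], [0.0, 0.0, 0.0, 1.0]]]
top [615.297, 314.694, 241.004, -0.107, [[-0.001, 0.995, -0.1, 0.293], [-1.0, -0.001, -0.002, 0.021], [-0.002, 0.1, 0.995, 1.874], [0.0, 0.0, 0.0, 1.0]]]
wrist [404.114, 315.446, 234.196, -0.079, [[0.242, 0.942, 0.232, 0.234], [-0.97, 0.235, 0.057, -0.664], [-0.001, -0.239, 0.971, 0.384], [0.0, 0.0, 0.0, 1.0]]]
```

View pics/top0.png

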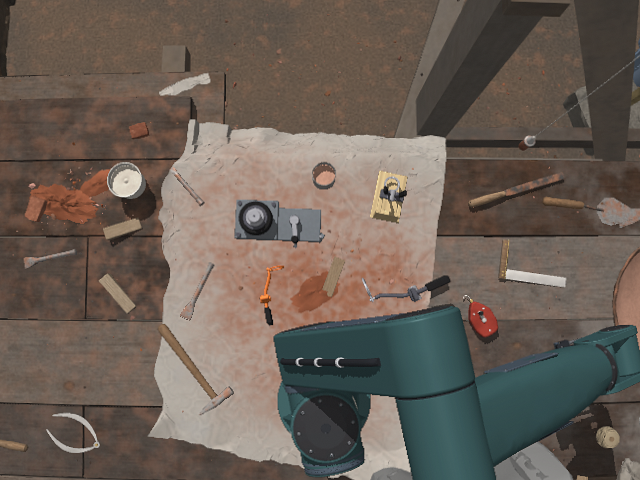

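View pics/scene0.png

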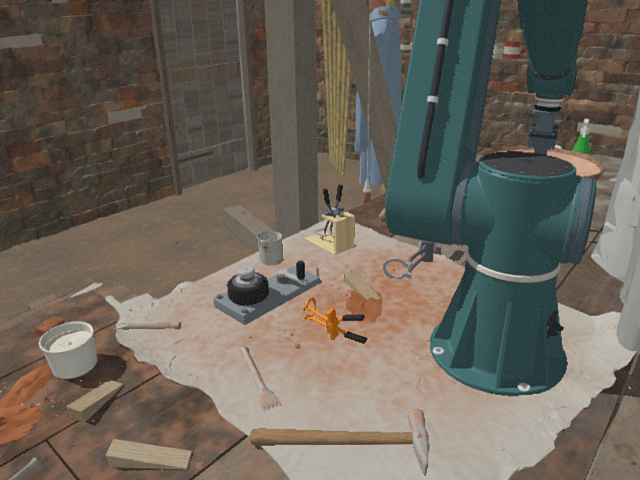

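The top view shows the stand at about (257,218), with its lever plate at (300,225). The rack with black-handled pliers is at (390,195), the tin at (324,175), the wedge at (333,277) and the chisel at (188,187). Candidates for the pliers:
- (267,295): orange, excluded.
- (410,292): large grey pair lying on the bench, the bigger look-alike.
- (392,192): grey, hanging in the rack. This is my choice.

Next I check it in a close crop.

Run:
```python
from h import *
a=cv2.imread('pics/top0.png')
A=cv2.resize(a[185:255,225:335],(800,509),interpolation=cv2.INTER_CUBIC)[:,:]
B=cv2.resize(a[160:230,360:420],(400,467),interpolation=cv2.INTER_CUBIC)
b=cv2.imread('pics/scene0.png'); C=cv2.resize(b[180:260,300:360],(400,533),interpolation=cv2.INTER_CUBIC)
out=np.zeros((600,800,3),np.uint8); A2=cv2.resize(a[190:250,230:330],(500,300),interpolation=cv2.INTER_CUBIC)
D=cv2.resize(b[250:325,205:330],(500,300),interpolation=cv2.INTER_CUBIC)
out[:300,:500]=A2; out[300:,:500]=D
out[:300,500:]=cv2.resize(a[165:225,360:420],(300,300),interpolation=cv2.INTER_CUBIC)
out[300:,500:]=cv2.resize(b[180:255,297:372],(300,300),interpolation=cv2.INTER_CUBIC)
cv2.imwrite('pics/crop0.png',out)
```

```text
(no output)
```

View pics/crop0.png

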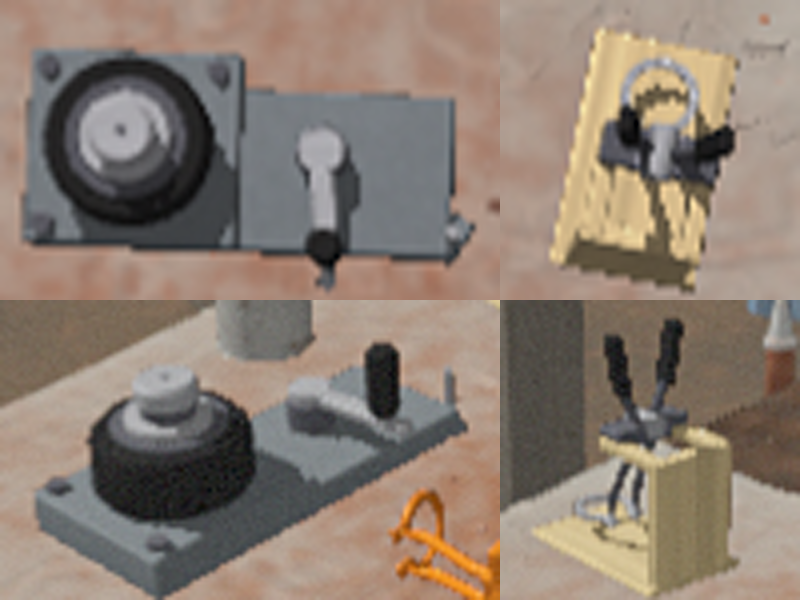

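The crop confirms the choice: grey steel pliers with black handles hang in the rack, with handle tops near (386,190) and (403,195) and the clip ring around (392,184). The lever knob top is at (294,239), the hinge at (294,220), the stud at (322,236) and the axle top at (254,216).

Run:
```python
from h import *
c=cam('top')
P={k:onz(c,*v) for k,v in dict(axle=(254.4,216,.103),hinge=(294.2,220,.062),knob=(294.4,238.6,.096),stud=(321.6,236.4,.046),h1=(386,190,.193),h2=(403,194.6,.193),clip=(392,183.6,.027),tin=(324,170,.08)).items()}
for k,v in P.items(): print(k,v.round(4))
d=lambda a,b:(P[b]-P[a])[:2]
for a,b in(('axle','hinge'),('hinge','knob'),('hinge','stud'),('h1','h2')):
    v=d(a,b); print(a,b,np.hypot(*v).round(4),np.degrees(np.arctan2(v[1],v[0])).round(1))
T,o=tool(); w=cam('wrist',T); print({k:proj(w,v).round(0).tolist() for k,v in P.items()})
# tool offset to knob
for t,z in(('knob',.0602),('stud',.2)):
    g=P[t].copy(); g[2]=z; print(t,(T[:3,:3].T@(g-T[:3,3])/.04).round(2))
```

```text
axle [0.5448 0.2008 0.103 ]
hinge [0.5384 0.0864 0.062 ]
knob [0.4793 0.0844 0.096 ]
stud [0.491  0.0049 0.046 ]
h1 [ 0.6045 -0.1728  0.193 ]
h2 [ 0.5916 -0.2199  0.193 ]
clip [ 0.6551 -0.2106  0.027 ]
tin [ 0.6857 -0.0023  0.08  ]
axle hinge 0.1146 -93.2
hinge knob 0.0592 -178.1
hinge stud 0.0942 -120.2
h1 h2 0.0489 -105.3
{'axle': [4548.0, 3358.0], 'hinge': [875.0, 697.0], 'knob': [1247.0, 900.0], 'stud': [161.0, 107.0], 'h1': [11844.0, 15455.0], 'h2': [6935.0, 9609.0], 'clip': [148.0, -58.0], 'tin': [2275.0, 2642.0]}
knob [ 12.14 -16.63   3.85]
stud [ 11.94 -14.64   0.35]
```

Cross-checks agree with the given sizes: axle to hinge 114.6 mm (115), hinge to stud 94 mm (93), lever radius 59 mm (62). The lever is at about 5° and the stand's yaw is about -3°. I'll move up over the rack and then the stand for close wrist views.

play_rows --rows '[{"z": -0.8,"x": 0.4,"y": -0.3},{"z": -0.8,"x": 0.9,"y": -0.75},{"z": -0.8,"x": 0.97,"y": -0.8},{"z": -0.6,"x": 0.97,"y": -0.8},{"z": -0.5,"x": 0.97,"y": -0.8},{"x": 0.97,"y": -0.8},{"x": 0.97,"y": -0.8},{"x": 0.97,"y": -0.8},{"x": 0.97,"y": -0.8},{"x": 0.97,"y": -0.8},{"x": 0.97,"y": -0.8},{"x": 0.97,"y": -0.8}]' --fingers 91

```text
$.rows[0]: bad value
```

play_rows --rows '[{"x": 0.5,"y": -0.3},{"x": 0,"y": 0},{"x": 0,"y": 0},{"x": 0,"y": 0}]'

```text
$.rows[0]: bad value
```

Run:
```python
from h import *
T,o=tool(); np.save('T1.npy',T); im=get_image('wrist'); save('w1',im); print(T.round(4).tolist(),o['contact_force'],o['clock'])
```

```text
[[0.9702, 0.2424, -0.0002, 0.1696], [0.2424, -0.9702, 0.0008, -0.6788], [0.0, -0.0008, -1.0, 0.2134], [0.0, 0.0, 0.0, 1.0]] [ 0.38093868 -0.1213906   0.41411888] 0.15
```

View pics/w1.png

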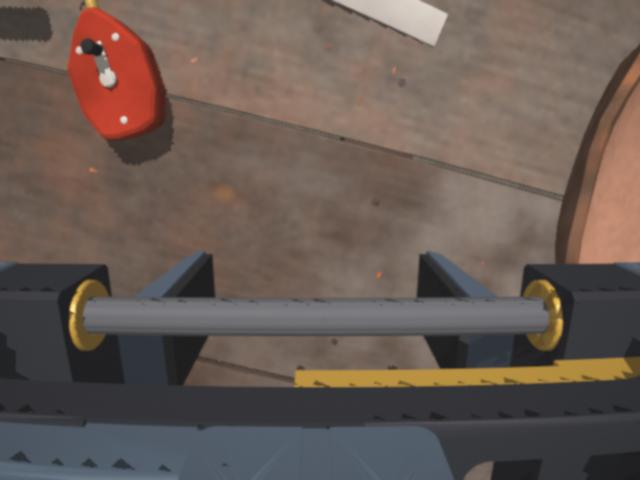

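The rows were refused, probably because each one needs all four keys. The arm is still at the start. The picture shows the gripper hiding the lower half of the wrist view, so only the area ahead of the tool (+x) is usable, v < 250.

play_rows --rows '[{"x": 0.4,"y": -0.3,"z": -0.8,"twist": 0},{"x": 0.9,"y": -0.75,"z": -0.8,"twist": 0},{"x": 0.97,"y": -0.8,"z": -0.8,"twist": 0},{"x": 0.97,"y": -0.8,"z": -0.6,"twist": 0},{"x": 0.97,"y": -0.8,"z": -0.5,"twist": 0},{"x": 0.97,"y": -0.8,"z": 0,"twist": 0},{"x": 0.97,"y": -0.8,"z": 0,"twist": 0},{"x": 0.97,"y": -0.8,"z": 0,"twist": 0},{"x": 0.97,"y": -0.8,"z": 0,"twist": 0},{"x": 0.97,"y": -0.8,"z": 0,"twist": 0},{"x": 0.5,"y": -0.8,"z": 0,"twist": 0},{"x": 0,"y": 0,"z": 0,"twist": 0}]' --fingers 91

```text
clock: 1.7
position: [0.4612, -0.2645, 0.3539]
ee_rot: [-3.117, -0.388, 0.0]
contact_force: [0.1, 0.3, -0.2]
gripper_width: 0.998
finger_force: 0.0
```

Run:
```python
from h import *
T,o=tool(); np.save('T1.npy',T); im=get_image('wrist'); save('w1',im); print(T.round(4).tolist(),o['contact_force'],o['clock'])
```

```text
[[0.9695, 0.245, -0.0001, 0.4612], [0.245, -0.9695, 0.0002, -0.2645], [-0.0, -0.0002, -1.0, 0.3539], [0.0, 0.0, 0.0, 1.0]] [ 0.11221712  0.34119069 -0.22326017] 1.7
```

View pics/w1.png

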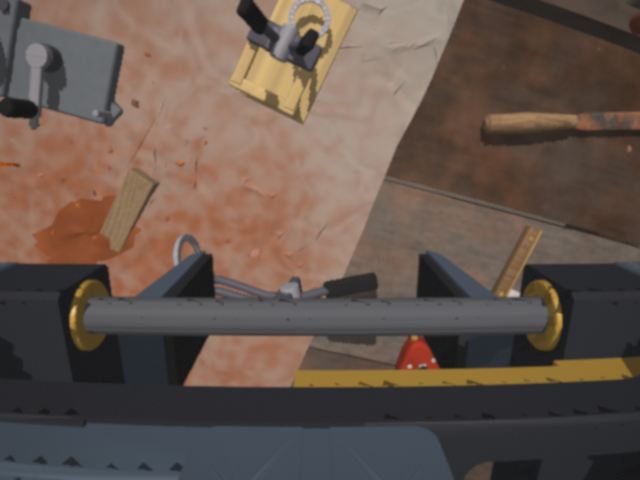

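Wrist view: rack at about (295,60), pliers handles at (250,12) and (308,42), lever hinge (40,57), knob (18,107). I'll move on over the lever for a precise view.

play_rows --rows '[{"x": 0.14,"y": -0.9,"z": 0.08,"twist": 0},{"x": 0.14,"y": -0.9,"z": 0.08,"twist": 0},{"x": 0.14,"y": -0.9,"z": 0.08,"twist": 0},{"x": 0.14,"y": -0.9,"z": 0.08,"twist": 0},{"x": 0.14,"y": -0.9,"z": 0.08,"twist": 0},{"x": 0.14,"y": -0.9,"z": 0.08,"twist": 0},{"x": 0.14,"y": -0.9,"z": 0.08,"twist": 0},{"x": 0.14,"y": -0.9,"z": 0.08,"twist": 0},{"x": 0.12,"y": -0.87,"z": 0.08,"twist": 0},{"x": 0,"y": 0,"z": 0,"twist": 0},{"x": 0,"y": 0,"z": 0,"twist": 0}]' --fingers 60

```text
clock: 3.12
position: [0.4308, 0.0581, 0.3252]
ee_rot: [3.118, 0.383, 0.0]
contact_force: [-0.1, -0.4, 0.3]
gripper_width: 0.662
finger_force: 0.0
```

Run:
```python
from h import *
T,o=tool(); np.save('T2.npy',T); im=get_image('wrist'); save('w2',im); print(T.round(4).tolist(),o['contact_force'],o['clock'])
```

```text
[[0.9703, 0.242, 0.0, 0.4308], [0.242, -0.9703, -0.0002, 0.0581], [-0.0, 0.0002, -1.0, 0.3252], [0.0, 0.0, 0.0, 1.0]] [-0.14294009 -0.38929684  0.33841205] 3.125
```

View pics/w2.png

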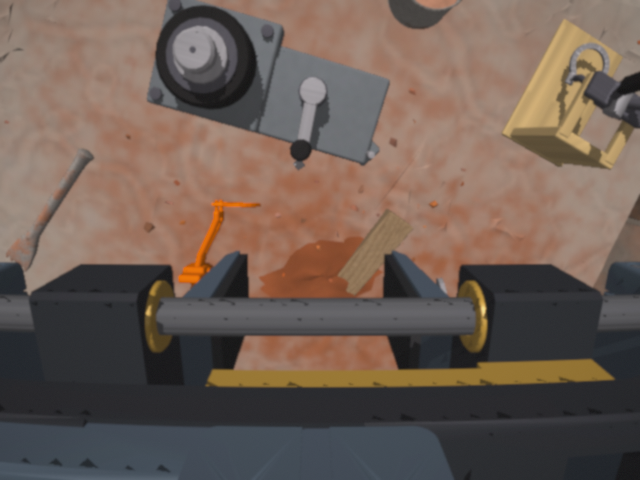

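In this view the axle top is at about (196,48), hinge (313,90), knob top (301,149), stud (374,151) and clip ring (590,62).

Run:
```python
from h import *
T=np.load('T2.npy'); c=cam('wrist',T); im=cv2.imread('pics/w2.png')
P={k:onz(c,*v) for k,v in dict(axle=(195.5,48,.103),hinge=(313,90,.06),knob=(301,149.5,.096),stud=(374,150,.046),tip=(299,164,.046)).items()}
for k,v in P.items(): print(k,v.round(4))
for a,b in(('axle','hinge'),('hinge','knob'),('hinge','stud'),('hinge','tip')):
    v=(P[b]-P[a])[:2]; print(a,b,np.hypot(*v).round(4),np.degrees(np.arctan2(v[1],v[0])).round(1))
x=cv2.resize(im[10:180,140:400],(780,510),interpolation=cv2.INTER_CUBIC); cv2.imwrite('pics/w2c.png',x)
g=P['knob'].copy(); g[2]=.0602; print((T[:3,:3].T@(g-T[:3,3])/.04).round(3))
```

```text
axle [0.5459 0.1996 0.103 ]
hinge [0.5391 0.0869 0.06  ]
knob [0.4787 0.0837 0.096 ]
stud [0.4956 0.0073 0.046 ]
tip [0.4608 0.0834 0.046 ]
axle hinge 0.1129 -93.4
hinge knob 0.0605 -177.0
hinge stud 0.0907 -118.7
hinge tip 0.0784 -177.5
[ 1.317 -0.332  6.625]
```

View pics/w2c.png

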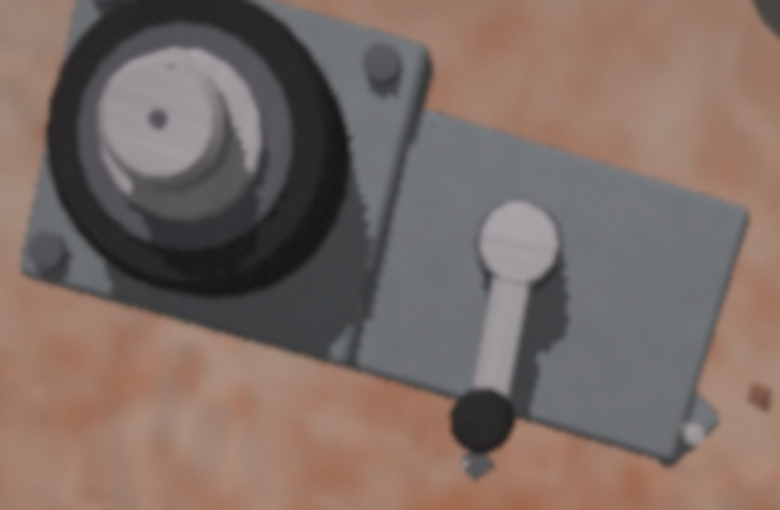

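The close crop gives finer pixels: axle dot (192.3,49.3), hinge (312.7,90.7), knob (300.7,150), stud top (371.3,154.3).

Run:
```python
from h import *
T=np.load('T2.npy'); c=cam('wrist',T)
P={k:onz(c,*v) for k,v in dict(axle=(192.3,49.3,.103),hinge=(312.7,90.7,.06),knob=(300.7,150,.096),stud=(371.3,154.3,.046)).items()}
for k,v in P.items(): print(k,v.round(4))
for a,b in(('axle','hinge'),('hinge','knob'),('hinge','stud'),('axle','stud')):
    v=(P[b]-P[a])[:2]; print(a,b,np.hypot(*v).round(4),np.degrees(np.arctan2(v[1],v[0])).round(1))
g=P['knob'].copy(); g[2]=.0602; print((T[:3,:3].T@(g-T[:3,3])/.04).round(3))
```

```text
axle [0.5441 0.2023 0.103 ]
hinge [0.5383 0.087  0.06  ]
knob [0.4781 0.0839 0.096 ]
stud [0.4903 0.009  0.046 ]
axle hinge 0.1154 -92.9
hinge knob 0.0603 -177.0
hinge stud 0.0916 -121.6
axle stud 0.2007 -105.5
[ 1.305 -0.34   6.625]
```

play_rows --rows '[{"x": 0.43,"y": -0.11,"z": 0.6,"twist": 0},{"x": 0.43,"y": -0.11,"z": 0.9,"twist": 0},{"x": 0.43,"y": -0.11,"z": 0.9,"twist": 0},{"x": 0,"y": 0,"z": 0.9,"twist": 0},{"x": 0,"y": 0,"z": 0.9,"twist": 0},{"x": 0,"y": 0,"z": 0.9,"twist": 0},{"x": 0,"y": 0,"z": 0.7,"twist": 0},{"x": 0,"y": 0,"z": 0.5,"twist": 0},{"x": 0,"y": 0,"z": 0.3,"twist": 0},{"x": 0,"y": 0,"z": 0,"twist": 0},{"x": 0,"y": 0,"z": 0,"twist": 0}]' --fingers 50

```text
clock: 4.55
position: [0.478, 0.084, 0.0618]
ee_rot: [3.118, 0.383, 0.001]
contact_force: [-0.3, 0.3, -0.1]
gripper_width: 0.549
finger_force: 0.0
```

play_rows --rows '[{"x": 0,"y": 0,"z": 0,"twist": 0},{"x": 0,"y": 0,"z": 0,"twist": 0},{"x": 0,"y": 0,"z": 0,"twist": 0},{"x": 0,"y": 0,"z": 0,"twist": 0},{"x": 0,"y": 0,"z": 0,"twist": 0},{"x": 0,"y": 0,"z": 0,"twist": 0}]' --fingers 15 --squeeze 10

```text
clock: 5.3
position: [0.4774, 0.0843, 0.0613]
ee_rot: [-3.118, -0.384, 0.0]
contact_force: [-3.8, 1.1, 5.9]
gripper_width: 0.238
finger_force: 10.0
```

Run:
```python
from h import *
T,o=tool(); np.save('T3.npy',T)
print(T.round(4).tolist())
H=np.array([.5382,.0868]); p=T[:2,3]; r=p-H; a0=np.arctan2(r[1],r[0]); R0=np.hypot(*r); print(R0,np.degrees(a0))
a1=np.radians(-122.3); a0=a0 if a0<0 else a0-2*np.pi
n=11; A=np.linspace(a0,a1,n+1); Q=H+np.c_[np.cos(A),np.sin(A)]*np.linspace(R0,.062,n+1)[:,None]
D=np.diff(Q,axis=0)@T[:2,:2]/.04; print(D.round(2).tolist(), D.sum(0))
```

```text
[[0.9702, 0.2424, -0.0001, 0.4774], [0.2424, -0.9702, 0.0001, 0.0843], [-0.0, -0.0001, -1.0, 0.0613], [0.0, 0.0, 0.0, 1.0]]
0.06082552653398545 -177.60741862968607
[[-0.02, 0.13], [-0.01, 0.13], [-0.0, 0.13], [0.01, 0.13], [0.02, 0.13], [0.03, 0.13], [0.05, 0.13], [0.06, 0.12], [0.07, 0.12], [0.08, 0.11], [0.09, 0.1]] [0.36828662 1.3770025 ]
```

The knob is gripped: the opening is 21.7 mm against its 22 mm diameter. Now I swing the lever.

play_rows --rows '[{"x": -0.02,"y": 0.13,"z": 0,"twist": 0},{"x": -0.01,"y": 0.13,"z": 0,"twist": 0},{"x": 0,"y": 0.13,"z": 0,"twist": 0},{"x": 0.01,"y": 0.13,"z": 0,"twist": 0},{"x": 0.02,"y": 0.13,"z": 0,"twist": 0},{"x": 0.03,"y": 0.13,"z": 0,"twist": 0},{"x": 0.05,"y": 0.13,"z": 0,"twist": 0},{"x": 0.06,"y": 0.12,"z": 0,"twist": 0},{"x": 0.07,"y": 0.12,"z": 0,"twist": 0},{"x": 0.08,"y": 0.11,"z": 0,"twist": 0},{"x": 0.09,"y": 0.1,"z": 0,"twist": 0},{"x": 0,"y": 0,"z": 0,"twist": 0}]'

```text
clock: 6.8
position: [0.506, 0.0348, 0.0612]
ee_rot: [3.118, 0.383, 0.001]
contact_force: [-0.8, -0.3, -2.1]
gripper_width: 0.239
finger_force: 10.0
```

play_rows --rows '[{"x": 0,"y": 0,"z": 0,"twist": 0},{"x": 0,"y": 0,"z": 0,"twist": 0}]'

```text
clock: 7.05
position: [0.5056, 0.035, 0.0612]
ee_rot: [3.118, 0.384, 0.001]
contact_force: [0.5, -1.9, -3.1]
gripper_width: 0.236
finger_force: 10.0
```

play_rows --rows '[{"x": 0,"y": 0,"z": 0,"twist": 0},{"x": 0,"y": 0,"z": 0,"twist": 0},{"x": 0,"y": 0,"z": -0.4,"twist": 0},{"x": 0,"y": 0,"z": -0.8,"twist": 0},{"x": 0,"y": 0,"z": -0.9,"twist": 0},{"x": -0.3,"y": -0.1,"z": -0.9,"twist": 0},{"x": -0.4,"y": -0.1,"z": -0.9,"twist": 0},{"x": -0.4,"y": -0.1,"z": -0.9,"twist": 0},{"x": -0.4,"y": -0.1,"z": -0.9,"twist": 0},{"x": -0.3,"y": 0,"z": -0.7,"twist": 0},{"x": 0,"y": 0,"z": 0,"twist": 0},{"x": 0,"y": 0,"z": 0,"twist": 0}]' --fingers 50

```text
clock: 8.55
position: [0.4314, 0.0332, 0.3169]
ee_rot: [-3.118, -0.383, -0.0]
contact_force: [0.1, -0.0, -1.1]
gripper_width: 0.548
finger_force: 0.0
```

Run:
```python
from h import *
T,o=tool(); np.save('T4.npy',T); im=get_image('wrist'); save('w4',im); print(T.round(4)[:3,3],o['clock'])
c=cam('wrist',T)
for P in([.5382,.0868,.06],[.505,.0345,.096],[.4897,.0087,.046],[.5441,.2015,.103]): print(proj(c,P).round(1))
u,v=proj(c,[.505,.0345,.09]).astype(int); x0,y0=max(u-90,0),max(v-100,0); print(x0,y0)
cv2.imwrite('pics/w4c.png',cv2.resize(im[y0:y0+150,x0:x0+200,::-1],(800,600),interpolation=cv2.INTER_CUBIC))
```

```text
[0.4314 0.0332 0.3169] 8.55
[288.8  84.5]
[332.2 129.4]
[350.  150.2]
[163.8  42.1]
241 29
```

View pics/w4c.png

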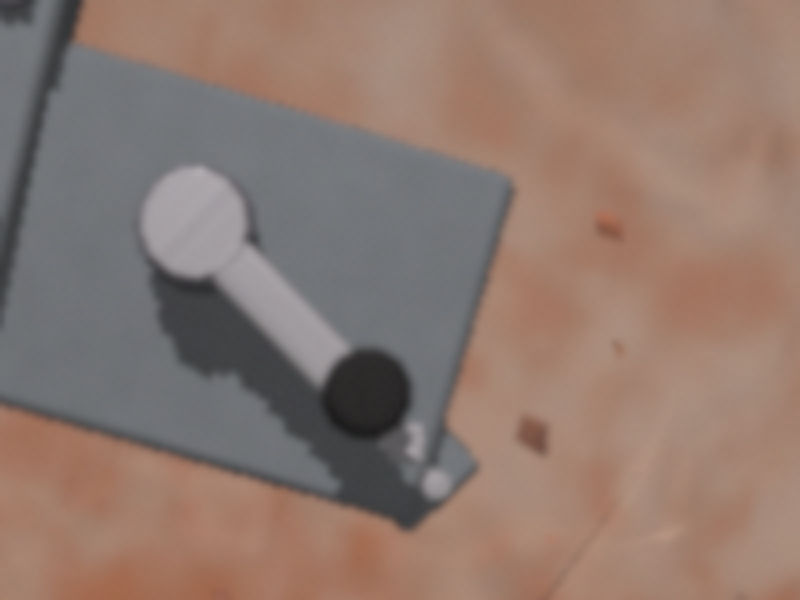

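The picture shows the lever tip at about (410,450), pointing from the hinge (195,223) straight at the stud (436,483): 46.6° against 47.2° in the picture. The lever is set. Now to the pliers, turning the tool to their axes.

play_rows --rows '[{"x": 0.15,"y": 0.8,"z": -0.2,"twist": 0},{"x": 0.15,"y": 0.8,"z": -0.2,"twist": 0},{"x": 0.15,"y": 0.8,"z": -0.2,"twist": 0},{"x": 0.15,"y": 0.8,"z": -0.2,"twist": 0},{"x": 0.15,"y": 0.8,"z": -0.2,"twist": 0},{"x": 0.15,"y": 0.85,"z": -0.1,"twist": 0},{"x": 0.2,"y": 0.85,"z": 0,"twist": 0},{"x": 0,"y": 0,"z": 0,"twist": 1},{"x": 0,"y": 0,"z": 0,"twist": 1},{"x": 0,"y": 0,"z": 0,"twist": 1},{"x": 0,"y": 0,"z": 0,"twist": 1},{"x": 0,"y": 0,"z": 0,"twist": 0.8}]' --fingers 91

```text
clock: 10.1
position: [0.5294, -0.1773, 0.3596]
ee_rot: [-3.114, 0.409, 0.004]
contact_force: [-0.5, 0.4, 0.7]
gripper_width: 0.999
finger_force: 0.0
```

play_rows --rows '[{"x": 0,"y": 0,"z": 0,"twist": 0},{"x": 0,"y": 0,"z": 0,"twist": 0}]'

```text
clock: 10.35
position: [0.5295, -0.1773, 0.3604]
ee_rot: [-3.116, 0.401, 0.002]
contact_force: [-0.3, 0.8, -0.5]
gripper_width: 1.001
finger_force: 0.0
```

Run:
```python
from h import *
T,o=tool(); np.save('T5.npy',T); im=get_image('wrist'); save('w5',im); print(T.round(4).tolist(),o['clock'],o['joints'])
c=cam('wrist',T); u,v=proj(c,[.61,-.2,.15]).astype(int); x0,y0=max(u-100,0),max(v-75,0); print(x0,y0)
cv2.imwrite('pics/w5c.png',cv2.resize(im[y0:y0+150,x0:x0+200,::-1],(800,600),interpolation=cv2.INTER_CUBIC))
```

```text
[[0.9674, -0.2532, -0.0011, 0.5295], [-0.2532, -0.9674, 0.0005, -0.1773], [-0.0012, -0.0002, -1.0, 0.3604], [0.0, 0.0, 0.0, 1.0]] 10.35 [-3.64850388e-01  4.39576260e-03  1.90516102e+00  2.74217589e-05
  1.23323269e+00  1.46188073e+00]
216 41
```

View pics/w5c.png

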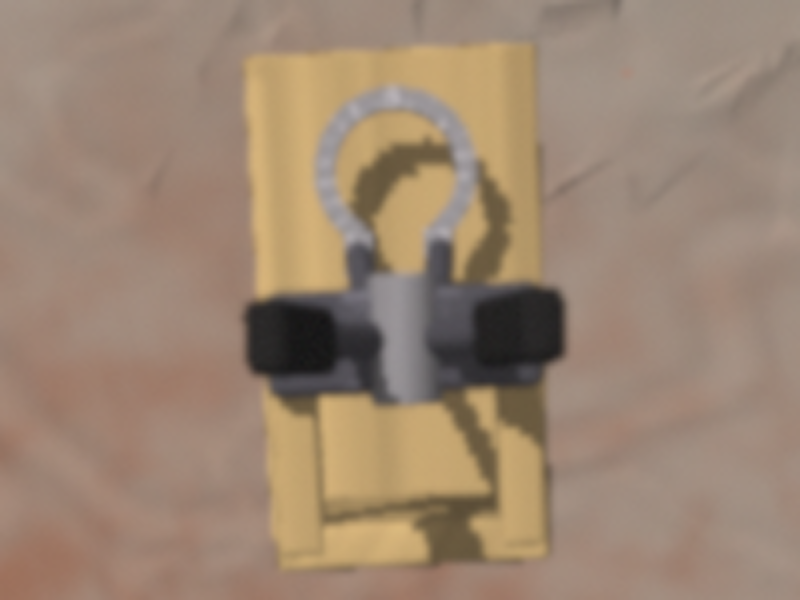

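The crop shows the outer handle tops at about (248,340) and (565,325), which is 66 mm apart against the given 68. The ring is centred at (396,165), 50 mm across against 48. The rack is turned about 2.6° from the tool.

Run:
```python
from h import *
T=np.load('T5.npy'); c=cam('wrist',T)
q=lambda x,y,z: onz(c,216+x/4-.375,41+y/4-.375,z)
L,Rr=q(248,340,.193),q(565,325,.193); m=(L+Rr)/2; k=q(396,165,.029); top=q(395,85,.029)
b1,b2=q(372,275,.13),q(412,402,.13)
print('L',L.round(4),'R',Rr.round(4),'mid',m.round(4),'ring',k.round(4),'ringtop',top.round(4))
d=(L-Rr)[:2]; print(np.hypot(*d),'pliers x dir by handles',np.degrees(np.arctan2(d[1],d[0]))-90)
e=(k-m)[:2]; print('mid->ring',np.hypot(*e),np.degrees(np.arctan2(e[1],e[0])),'->ringtop',np.hypot(*(top-m)[:2]))
a,b=q(247,57,.006),q(535,43,.006); d=(a-b)[:2]; print('rack',np.hypot(*d),np.degrees(np.arctan2(d[1],d[0]))-90)
print('tool x',np.degrees(np.arctan2(T[1,0],T[0,0])))
g=m.copy(); g[2]=.168-ctrl.pinch_z; print((T[:3,:3].T@(g-T[:3,3])/.04).round(3))
```

```text
L [ 0.6088 -0.1673  0.193 ] R [ 0.5954 -0.2303  0.193 ] mid [ 0.6021 -0.1988  0.193 ] ring [ 0.6537 -0.2099  0.029 ] ringtop [ 0.6756 -0.2153  0.029 ]
0.06438770187544177 pliers x dir by handles -12.020107279418369
mid->ring 0.05272977521805589 -12.070758356882632 ->ringtop 0.07536351589390396
rack 0.08815448989769366 -12.030812712044636
tool x -14.664499038763049
[1.898 0.062 5.278]
```

The handles, ring and rack all give a yaw of -12.0°, and the ring's far end is at 75.4 mm (75 given). I'll align, approach and descend.

play_rows --rows '[{"x": 0,"y": 0,"z": 0,"twist": -0.44},{"x": 0.48,"y": 0.04,"z": 0.3,"twist": 0},{"x": 0.48,"y": 0.04,"z": 0.5,"twist": 0},{"x": 0.48,"y": 0.04,"z": 0.6,"twist": 0},{"x": 0.45,"y": 0.03,"z": 0.6,"twist": 0},{"x": 0,"y": 0,"z": 0.6,"twist": 0},{"x": 0,"y": 0,"z": 0.6,"twist": 0},{"x": 0,"y": 0,"z": 0.6,"twist": 0},{"x": 0,"y": 0,"z": 0.6,"twist": 0},{"x": 0,"y": 0,"z": 0.5,"twist": 0},{"x": 0,"y": 0,"z": 0.38,"twist": 0},{"x": 0,"y": 0,"z": 0,"twist": 0}]' --fingers 91

```text
clock: 11.9
position: [0.6018, -0.1989, 0.1489]
ee_rot: [-3.124, 0.332, 0.003]
contact_force: [-0.4, 1.2, 0.3]
gripper_width: 0.999
finger_force: 0.0
```

play_rows --rows '[{"x": 0,"y": 0,"z": 0,"twist": 0},{"x": 0,"y": 0,"z": 0,"twist": 0},{"x": 0,"y": 0,"z": 0,"twist": 0},{"x": 0,"y": 0,"z": 0,"twist": 0},{"x": 0,"y": 0,"z": 0,"twist": 0},{"x": 0,"y": 0,"z": 0,"twist": 0},{"x": 0,"y": 0,"z": 0,"twist": 0},{"x": 0,"y": 0,"z": 0,"twist": 0}]' --fingers 20 --squeeze 40

```text
clock: 12.9
position: [0.6035, -0.1992, 0.1518]
ee_rot: [3.124, -0.332, 0.004]
contact_force: [-2.1, 3.7, 14.4]
gripper_width: 0.424
finger_force: 40.0
```

The handles closed to 38.7 mm, against 40 fully squeezed. Lift straight up.

play_rows --rows '[{"x": 0,"y": 0,"z": -0.15,"twist": 0},{"x": 0,"y": 0,"z": -0.25,"twist": 0},{"x": 0,"y": 0,"z": -0.3,"twist": 0},{"x": 0,"y": 0,"z": -0.4,"twist": 0},{"x": 0,"y": 0,"z": -0.5,"twist": 0},{"x": 0,"y": 0,"z": -0.5,"twist": 0},{"x": 0,"y": 0,"z": -0.5,"twist": 0},{"x": 0,"y": 0,"z": -0.3,"twist": 0},{"x": 0,"y": 0,"z": 0,"twist": 0},{"x": 0,"y": 0,"z": 0,"twist": 0}]'

```text
clock: 14.15
position: [0.6019, -0.199, 0.2652]
ee_rot: [-3.124, 0.332, 0.002]
contact_force: [0.9, -1.0, -2.9]
gripper_width: 0.424
finger_force: 40.0
```

Run:
```python
from h import *
T,o=tool(); np.save('T6.npy',T); im=get_image('wrist'); save('w6',im); s=get_image('scene'); save('s6',s); print(T.round(4).tolist(),o['clock'],o['contact_force'],o['gripper_width'])
out=np.zeros((600,800,3),np.uint8); c=cam('scene'); u,v=proj(c,T[:3,3]-[0,0,.06]).astype(int); print(u,v)
b=s[v-60:v+60,u-60:u+60]; print(b.shape)
out[:480,:480]=im[:,80:560]; out[:320,480:]=cv2.resize(b,(320,320),interpolation=cv2.INTER_CUBIC); save('c6',out)
```

```text
[[0.9777, -0.2102, -0.001, 0.6019], [-0.2102, -0.9777, 0.0004, -0.199], [-0.001, -0.0001, -1.0, 0.2652], [0.0, 0.0, 0.0, 1.0]] 14.15 [ 0.86542831 -0.98853132 -2.87081783] 0.42399411858870506
332 180
(120, 120, 3)
```

View pics/c6.png

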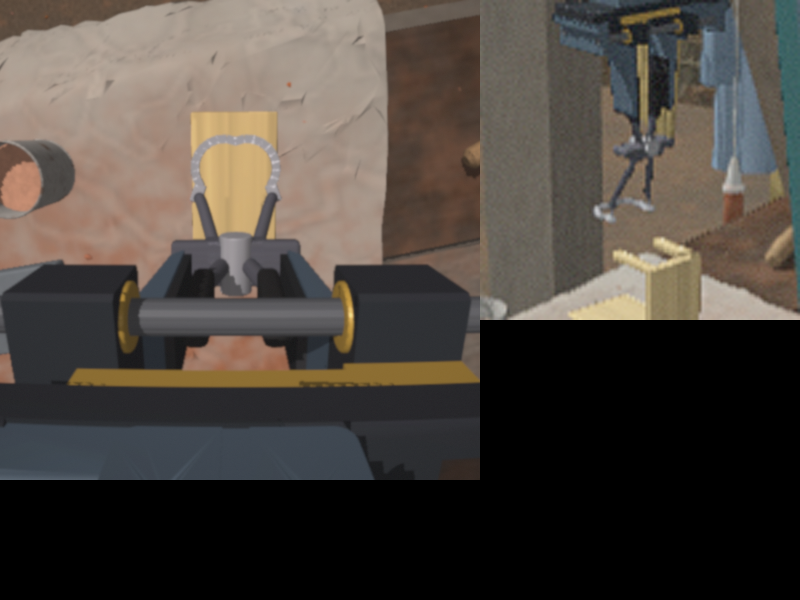

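Views so far total 10, so I rely on numbers from here. The picture shows the pliers lifted clear of the rack, with the clip spread wide (ring from about (191,190) to (281,190), top at v=136) and the pliers upright. Now I measure the clip's inscribed circle in tool coordinates.

```bash
cat > ring.py <<'E'
from h import *
def ringpts(im,T,box,zoff=.1268-.004):
    u0,u1,v0,v1=box; s=im[v0:v1,u0:u1].astype(int); mx,mn=s.max(2),s.min(2)
    return s,mx,mn
E
python3 - <<'E'
from h import *
T=np.load('T6.npy'); im=cv2.imread('pics/w6.png')[:,:,::-1]; c=cam('wrist',T)
for v in (137,141,150,165,180,192): print(v,im[v,268:280].tolist()[::2],im[v,314:318:2].tolist())
s=im.astype(int); sat=s.max(2)-s.min(2); m=((sat<28)&(s.min(2)>90)).astype(np.uint8)
m[:, :262]=0; m[:,370:]=0; m[:130]=0; m[203:]=0
n,l,st,_=cv2.connectedComponentsWithStats(m); i=1+st[1:,4].argmax(); m=(l==i); vv,uu=np.nonzero(m); print(st[i])
zc=T[2,3]-.1268+.003
P=np.array([T[:3,:3].T@(onz(c,u,v,zc)-T[:3,3]) for u,v in zip(uu,vv)])[:,:2]*1e3
print('x',P[:,0].min(),P[:,0].max(),'y',P[:,1].min(),P[:,1].max())
from scipy.spatial import cKDTree
g=np.array([(x,y) for x in np.arange(25,60,.5) for y in np.arange(-6,6,.5)]); d=cKDTree(P).query(g)[0]; print(g[d.argmax()],d.max())
for e in([39,0],[41,0],[43,0],[45,0]): print(e,cKDTree(P).query(e))
np.save('ringP.npy',P)
for x in range(20,75,4):
    y=P[abs(P[:,0]-x)<1,1]
    if len(y): print(x,y[y<0].min().round(1) if (y<0).any() else '',y[y<0].max().round(1) if (y<0).any() else '',y[y>0].min().round(1) if (y>0).any() else '',y[y>0].max().round(1) if (y>0).any() else '')
E
```

```text
137 [[162, 137, 122], [180, 151, 123], [218, 186, 129], [219, 186, 128], [211, 177, 122], [201, 169, 116]] [[192, 183, 179], [183, 173, 168]]
141 [[163, 137, 122], [182, 152, 125], [218, 185, 129], [219, 186, 128], [211, 177, 121], [201, 169, 117]] [[162, 156, 161], [161, 156, 160]]
150 [[162, 134, 119], [169, 140, 117], [210, 176, 123], [213, 182, 134], [175, 161, 149], [157, 152, 153]] [[204, 171, 117], [206, 172, 118]]
165 [[164, 135, 119], [161, 140, 130], [155, 150, 152], [156, 151, 155], [158, 153, 157], [157, 150, 149]] [[204, 173, 117], [206, 173, 119]]
180 [[162, 133, 117], [167, 138, 120], [182, 160, 140], [173, 166, 164], [162, 157, 160], [156, 151, 154]] [[204, 171, 118], [206, 173, 119]]
192 [[165, 136, 121], [165, 137, 123], [163, 152, 150], [158, 153, 156], [144, 140, 144], [130, 126, 130]] [[206, 172, 118], [207, 174, 119]]
[ 270  135   92   68 1501]
x 18.632127207543974 66.79159535380097 y -32.42886754711409 34.492984639294654
[37.  1.] 23.240526694713587
[39, 0] (21.49296044405061, 443)
[41, 0] (19.492961588400348, 443)
[43, 0] (17.492962994420893, 443)
[45, 0] (15.49296476345009, 443)
20 -32.4 -28.8 31.6 34.5
24 -31.6 -22.8 24.1 33.7
28 -30.8 -21.2 23.3 32.1
32 -28.5 -22.6 24.0 31.3
36 -30.6 -24.0 25.4 32.7
40 -31.2 -25.4 26.8 33.3
44 -31.1 -26.0 27.4 33.2
48 -31.0 -25.2 26.6 32.4
52 -29.5 -23.7 25.1 32.3
56 -27.2 -20.8 21.4 30.1
60 -25.0 -0.0 0.7 26.4
64 -20.0 -0.0 0.7 21.3
```

The inscribed circle has a radius of 23.2 mm (23 expected), centred at tool (37,1) mm, so the fit is sound. I carry the pliers over the axle with about 35 mm of clearance.

play_rows --rows '[{"x": -0.2,"y": -0.42,"z": 0,"twist": 0},{"x": -0.43,"y": -0.91,"z": 0,"twist": 0},{"x": -0.43,"y": -0.91,"z": 0,"twist": 0},{"x": -0.43,"y": -0.91,"z": 0,"twist": 0},{"x": -0.43,"y": -0.91,"z": 0,"twist": 0},{"x": -0.43,"y": -0.91,"z": 0,"twist": 0},{"x": -0.43,"y": -0.91,"z": 0,"twist": 0},{"x": -0.43,"y": -0.91,"z": 0,"twist": 0},{"x": -0.43,"y": -0.91,"z": 0,"twist": 0},{"x": -0.43,"y": -0.91,"z": 0,"twist": 0},{"x": -0.39,"y": -0.91,"z": 0,"twist": 0},{"x": 0,"y": 0,"z": 0,"twist": 0}]'

```text
clock: 15.75
position: [0.5065, 0.213, 0.2656]
ee_rot: [-3.124, 0.327, 0.001]
contact_force: [-0.2, -1.0, -3.0]
gripper_width: 0.425
finger_force: 40.0
```

play_rows --rows '[{"x": 0,"y": 0,"z": 0,"twist": 0},{"x": 0,"y": 0,"z": 0,"twist": 0},{"x": 0,"y": 0,"z": 0,"twist": 0}]'

```text
clock: 16.12
position: [0.508, 0.2101, 0.2659]
ee_rot: [-3.124, 0.334, 0.0]
contact_force: [-0.7, 0.2, -2.5]
gripper_width: 0.427
finger_force: 40.0
```

Run:
```python
from h import *
T,o=tool(); np.save('T7.npy',T); im=get_image('wrist'); save('w7',im); print(T.round(4).tolist(),o['clock'],o['contact_force'],o['gripper_width'])
c=cam('wrist',T); P=T[:3,:3]@[.0375,.001,0]+T[:3,3]; P[2]=.103; u,v=proj(c,P).round().astype(int); print(u,v)
g=cv2.cvtColor(im,cv2.COLOR_RGB2GRAY)
for y in range(v-40,v+42,3): print(y,' '.join('%3d'%x for x in g[y,u-54:u+55:3]))
```

```text
[[0.9774, -0.2112, -0.0, 0.508], [-0.2112, -0.9774, 0.0, 0.2101], [-0.0, -0.0, -1.0, 0.2659], [0.0, 0.0, 0.0, 1.0]] 16.125 [-0.66165545  0.21518969 -2.50980335] 0.42662548380187965
315 172
132  96 123 124 119  66  48  43  44  44  43  44  53  78  89  95  94  94  94  94  94  93  96  93  86  59  46  45  44  45  45  41  46 112 123 123 122 123
135 120 123 122  85  48  46  45  43  44  45  72 116 155 146 149 133 142 120 110 121 141 137 151 147 143 107  65  47  44  44  44  38  57 115 124 124 124
138 123 123 104  48  46  44  44  46  61 130 155 164 192 164 164 165 164 167 195 166 163 162 164 164 163 162 156 138  67  45  44  44  36  76 123 125 125
141 125 120  62  46  44  44  45  81 149 184 169 165 175 167 166 176 165 166 191 166 166 171 166 169 181 165 173 184 151  86  46  45  42  40 109 123 124
144 126 104  46  46  44  45  97 155 163 176 191 159 167 170 171 166 168 169 173 168 171 168 166 157 128 152 186 172 163 163 117  46  44  36  72 123 123
147 122  71  48  44  44  72 155 189 168 158 132 160 168 168 171 165 166 166 162 163 169 167 166 164 154 105 111 154 179 182 157  80  44  41  39 112 123
[... 2644 characters left out ...]
  91  74  75  63  57  58  55  53  55  55  53  48  35  35  83  92  82  62  73  82  69  69  70
204 120 121 120 121 105  79  94  94  79  49  47  56  84  91  91  91  92  83  60  55  54  54  53  52  42  30  29  51  91  90  77  58  67  69  68  68  68
207 120 121 121 122 120 101  93  97  86  60  45  45  46  56  71  82  88  89  78  58  51  47  38  32  30  31  29  73  94  88  70  60  68  68  68  70  69
210 120 120 121 121 121 116  91  97  91  69  47  45  45  46  44  45  45  44  38  35  29  31  28  29  30  29  36  85  94  85  65  64  68  69  68  68  68
213 118 120 120 119 119 119  94  95  94  76  49  44  44  46  45  45  45  46  45  44  30  29  29  31  29  34  50  90  92  80  59  67  68  68  68  68  69
```

Run:
```python
from h import *
T=np.load('T7.npy'); c=cam('wrist',T); g=cv2.cvtColor(cv2.imread('pics/w7.png'),cv2.COLOR_BGR2GRAY).astype(float)
print(g[166:180,306:322].astype(int))
w=np.clip(85-g[168:178,309:319],0,None); vv,uu=np.mgrid[168:178,309:319]; u,v=(w*uu).sum()/w.sum(),(w*vv).sum()/w.sum()
t=lambda u,v,z:(T[:3,:3].T@(onz(c,u,v,z)-T[:3,3])*1e3).round(2)
print(u,v,'axle in tool',t(u,v,.103),onz(c,u,v,.103).round(4))
# ring side edges at rows 160..180: outer boundaries, black wheel outside
zc=T[2,3]-.1238
for r in range(156,184,4):
    row=g[r]; thr=102
    L=[x for x in range(255,300) if row[x]<thr<=row[x+1]][0]; R_=[x for x in range(375,330,-1) if row[x]<80<=row[x-1]]
    R_=[x for x in R_ if row[x-4]>120][0]
    print(r,L,R_,t(L+.5,r,zc)[:2],t(R_-.5,r,zc)[:2])
```

```text
[[165 164 165 164 164 164 163 163 163 163 162 164 162 162 162 161]
 [163 163 163 163 162 162 160 158 158 159 159 159 159 159 159 157]
 [161 162 162 162 161 157 151 146 144 144 143 144 144 145 145 143]
 [162 162 163 162 158 147 131 119 115 113 110 111 114 116 116 115]
 [163 164 163 162 151 128 104  92  87  84  79  83  92  97  98  98]
 [164 165 164 161 144 109  78  68  66  65  64  72  88  94  94  94]
 [162 162 160 155 135  96  66  57  56  57  59  71  86  93  94  94]
 [155 148 146 140 122  86  61  56  56  57  61  72  86  92  93  93]
 [143 126 118 114 102  80  64  59  58  60  67  79  88  92  94  94]
 [141 116 100  97  92  83  75  69  66  71  78  86  91  94  93  93]
 [132 109  96  93  93  89  85  83  81  82  87  91  93  94  94  94]
 [112  99  94  93  93  93  92  91  91  91  92  94  94  95  94  96]
 [ 99  94  94  93  94  94  94  95  95  93  94  94  95  96  95  99]
 [ 96  94  93  93  94  94  94  94  94  93  95  97 102 105 106 109]]
314.27574750830564 172.87707641196013 axle in tool [3.6410e+01 5.0000e-02 1.6292e+02] [0.5435 0.2023 0.103 ]
156 271 359 [ 52.08 -30.56] [52.07 31.94]
160 270 361 [ 49.24 -31.35] [49.22 33.45]
164 270 361 [ 46.38 -31.42] [46.37 33.51]
168 269 362 [ 43.51 -32.21] [43.5 34.3]
172 269 361 [ 40.63 -32.28] [40.62 33.65]
176 270 360 [ 37.74 -31.63] [37.72 32.99]
180 271 360 [ 34.83 -30.97] [34.82 33.06]
```

The axle appears at tool (36.4, 0.0) mm and the clip's eye at (37, 1), so I need a correction of about (-0.6, -1.0) mm. I'll correct, then lower to the axle's end and check the force.

play_rows --rows '[{"x": -0.015,"y": -0.025,"z": 0,"twist": 0},{"x": 0,"y": 0,"z": 0.2,"twist": 0},{"x": 0,"y": 0,"z": 0.2,"twist": 0},{"x": 0,"y": 0,"z": 0.15,"twist": 0},{"x": 0,"y": 0,"z": 0.1,"twist": 0},{"x": 0,"y": 0,"z": 0.05,"twist": 0},{"x": 0,"y": 0,"z": 0,"twist": 0},{"x": 0,"y": 0,"z": 0,"twist": 0},{"x": 0,"y": 0,"z": 0,"twist": 0}]'

```text
clock: 17.3
position: [0.5076, 0.2118, 0.2381]
ee_rot: [-3.124, 0.332, -0.0]
contact_force: [-0.3, -0.5, -3.1]
gripper_width: 0.425
finger_force: 40.0
```

Run:
```python
from h import *
T,o=tool(); np.save('T8.npy',T); im=get_image('wrist'); save('w8',im); print(T.round(4)[:3,3],o['clock'],o['contact_force'],o['torque'],o['gripper_width'])
c=cam('wrist',T); g=cv2.cvtColor(im,cv2.COLOR_RGB2GRAY).astype(float)
P=T[:3,:3]@[.0368,.0008,0]+T[:3,3]; P[2]=.103; u0,v0=proj(c,P).round().astype(int); print(u0,v0)
s=cv2.GaussianBlur(g,(5,5),0)[v0-10:v0+11,u0-10:u0+11]; j=np.unravel_index(s.argmin(),s.shape); u,v=u0-10+j[1],v0-10+j[0]
W=g[v-5:v+6,u-5:u+6]; w=np.clip(80-W,0,None); vv,uu=np.mgrid[v-5:v+6,u-5:u+6]; u,v=(w*uu).sum()/w.sum(),(w*vv).sum()/w.sum()
t=lambda u,v,z:(T[:3,:3].T@(onz(c,u,v,z)-T[:3,3])*1e3).round(2)
print('dot',u,v,s.min(),t(u,v,.103))
for y in range(v0-40,v0+36,5): print(y,' '.join('%3d'%x for x in g[y,u0-56:u0+57:3]))
```

```text
[0.5076 0.2118 0.2381] 17.3 [-0.26868727 -0.51582071 -3.07989688] [-0.04113957  0.06541128 -0.00729735] 0.4247825221099099
315 176
dot nan nan 96.3671875 [nan nan nan]
136 125 125 119  64  48  45  45  44  45  49  80 124 163 167 162 161 151 156 149 153 152 159 157 162 162 168 139 109  77  48  44  46  45  45  37  54 119 125
141 127 119  58  47  47  47  45  49 111 163 182 167 167 172 168 170 179 167 172 187 168 170 182 168 174 173 167 187 176 145  72  46  46  45  44  39  61 123
146 126  78  46  46  44  44  79 179 181 167 165 130 156 171 170 173 168 168 169 169 168 171 172 169 168 165 148 163 167 174 190 128  49  45  46  44  37  74
151 107  47  46  45  45 104 165 165 169 125 121 168 171 168 156 116  91  88  88  88  88  89  93 120 156 165 167 166 114 157 167 165 145  51  46  46  43  37
156  68  46  45  46  69 157 171 171 102 117 169 165 164 110 117 127 168 169 170 169 161 106 127 162 136 126 162 170 160  96 150 179 163 115  46  46  46  35
161  55  45  45  47 137 172 170 124 100 168 171 160  96 166 166 167 166 167 166 166 168 168 169 169 169 154 138 162 166 153  96 169 198 166  64  45  45 
[... 932 characters left out ...]
 36  47
196 121 119  54  49 152 118  96  93  75  90  94  94 113  90  99 109 117 135 144 147 147 126 100  93  94  92  76  57  55  76  92  86  69 146  90  40  35  68
201 123 123 117  54  96  99  94  99  87  70  92  94  92  91  70  82  90  94  94  94  92  94  92  82  68  57  56  54  64  89  90  78  58  86  54  37  67  71
206 122 123 123 118  71  40  84  96  95  78  55  79  90  92  67  54  55  61  68  56  56  55  55  55  54  55  53  47  83  95  86  65  46  34  43  69  70  71
211 121 122 122 123 122 105  57  95  99  89  62  44  46  53  74  71  54  57  79  86  58  54  53  50  44  36  31  57  93  93  78  54  33  58  68  69  70  70<stdin>:6: RuntimeWarning: invalid value encountered in scalar divide
```

```bash
cat > meas.py <<'E'
from h import *
from scipy.spatial import cKDTree
def meas(T,im,zoff=.1238):
    c=cam('wrist',T); g=cv2.cvtColor(im,cv2.COLOR_RGB2GRAY).astype(float)
    t=lambda u,v,z:(T[:3,:3].T@(onz(c,u,v,z)-T[:3,3])*1e3)[:2]
    P=T[:3,:3]@[.0368,.0008,0]+T[:3,3]; P[2]=.103; u,v=proj(c,P).round().astype(int)
    w=np.clip(150-g[v-8:v+8,u-6:u+8],0,None); vv,uu=np.mgrid[v-8:v+8,u-6:u+8]
    a=t((w*uu).sum()/w.sum(),(w*vv).sum()/w.sum(),.103); print('axle tool',a.round(2))
    zc=T[2,3]-zoff; E=[]
    for x in np.arange(28,53,2.):   # scan rows for ring outer side edges (dark wheel outside)
        Pw=T[:3,:3]@[x/1e3,.001,0]+T[:3,3]; Pw[2]=zc; u,r=proj(c,Pw); u,r=int(u),int(round(r)); row=cv2.GaussianBlur(g,(3,3),0)[r]
        dl=np.diff(row[u-60:u-30]); dr=np.diff(row[u+30:u+60])
        l=u-60+dl.argmax()+.5; q=u+30+dr.argmin()+.5; A,B=t(l,r,zc),t(q,r,zc); E.append((x,A[1],B[1],(A[1]+B[1])/2))
    E=np.array(E); print(E.round(1).tolist(),'mid',np.median(E[:,3]).round(2))
E
python3 - <<'E'
from meas import *
for n in('7','8'): meas(np.load(f'T{n}.npy'),cv2.imread(f'pics/w{n}.png')[:,:,::-1])
E
```

```text
axle tool [35.37  1.22]
[[28.0, -30.4, 32.5, 1.0], [30.0, -30.4, 31.7, 0.7], [32.0, -29.6, 30.9, 0.7], [34.0, -30.3, 31.6, 0.7], [36.0, -30.9, 32.3, 0.7], [38.0, -31.6, 33.0, 0.7], [40.0, -31.6, 32.9, 0.7], [42.0, -32.2, 33.6, 0.7], [44.0, -32.2, 33.6, 0.7], [46.0, -31.4, 33.5, 1.0], [48.0, -31.4, 32.8, 0.7], [50.0, -31.3, 32.7, 0.7], [52.0, -30.6, 31.9, 0.7]] mid 0.68
axle tool [37.79  1.37]
[[28.0, -31.1, 32.5, 0.7], [30.0, -30.4, 31.7, 0.7], [32.0, -29.6, 30.9, 0.7], [34.0, -30.3, 32.3, 1.0], [36.0, -30.9, 33.0, 1.0], [38.0, -31.6, 33.0, 0.7], [40.0, -31.6, 32.9, 0.7], [42.0, -32.2, 33.6, 0.7], [44.0, -31.5, 33.6, 1.0], [46.0, -31.4, 33.5, 1.0], [48.0, -31.4, 33.5, 1.0], [50.0, -31.3, 32.7, 0.7], [52.0, -30.6, 31.9, 0.7]] mid 0.69
```

The axle appears at tool (37.8, 1.4) mm and the clip eye at (37, 0.75). That is within 1 mm against 3 mm of clearance. I correct by half a millimetre and start down over the end.

play_rows --rows '[{"x": 0.015,"y": 0.013,"z": 0,"twist": 0},{"x": 0,"y": 0,"z": 0.1,"twist": 0},{"x": 0,"y": 0,"z": 0.1,"twist": 0},{"x": 0,"y": 0,"z": 0.1,"twist": 0},{"x": 0,"y": 0,"z": 0.1,"twist": 0},{"x": 0,"y": 0,"z": 0,"twist": 0},{"x": 0,"y": 0,"z": 0,"twist": 0}]'

```text
clock: 18.23
position: [0.508, 0.2112, 0.222]
ee_rot: [-3.124, 0.332, -0.0]
contact_force: [0.6, -0.3, -2.9]
gripper_width: 0.424
finger_force: 40.0
```

Run:
```python
from meas import *
T,o=tool(); np.save('T9.npy',T); im=get_image('wrist'); save('w9',im); print(T.round(4)[:3,3],o['clock'],o['contact_force'],o['torque'],o['gripper_width'])
meas(T,im)
```

```text
[0.508  0.2112 0.222 ] 18.225 [ 0.61906704 -0.25753965 -2.87520973] [ 0.08305654  0.04610562 -0.02683622] 0.4236419902538207
axle tool [37.24  0.87]
[[28.0, -31.1, 32.5, 0.7], [30.0, -30.4, 31.7, 0.7], [32.0, -29.6, 30.9, 0.7], [34.0, -31.0, 32.3, 0.7], [36.0, -31.7, 33.0, 0.7], [38.0, -31.6, 33.7, 1.0], [40.0, -32.3, 33.7, 0.7], [42.0, -32.2, 33.6, 0.7], [44.0, -32.2, 33.6, 0.7], [46.0, -31.4, 33.5, 1.0], [48.0, -31.4, 32.8, 0.7], [50.0, -31.3, 32.7, 0.7], [52.0, -30.6, 31.9, 0.7]] mid 0.68
```

Centred within 0.3 mm, with only the pliers' own weight on the wrist. I lower to the groove's height.

play_rows --rows '[{"x": 0,"y": 0,"z": 0.1,"twist": 0},{"x": 0,"y": 0,"z": 0.1,"twist": 0},{"x": 0,"y": 0,"z": 0.08,"twist": 0},{"x": 0,"y": 0,"z": 0.05,"twist": 0},{"x": 0,"y": 0,"z": 0,"twist": 0},{"x": 0,"y": 0,"z": 0,"twist": 0}]'

```text
clock: 19.02
position: [0.508, 0.2112, 0.2088]
ee_rot: [-3.124, 0.332, -0.0]
contact_force: [0.4, 0.5, -3.4]
gripper_width: 0.425
finger_force: 40.0
```

play_rows --rows '[{"x": 0,"y": 0,"z": 0.03,"twist": 0},{"x": 0,"y": 0,"z": 0,"twist": 0}]'

```text
clock: 19.27
position: [0.5079, 0.2111, 0.2075]
ee_rot: [3.124, -0.332, -0.0]
contact_force: [-0.0, -0.6, -2.1]
gripper_width: 0.426
finger_force: 40.0
```

play_rows --rows '[{"x": 0,"y": 0,"z": 0.03,"twist": 0},{"x": 0,"y": 0,"z": 0,"twist": 0},{"x": 0,"y": 0,"z": 0,"twist": 0}]'

```text
clock: 19.65
position: [0.508, 0.2112, 0.2065]
ee_rot: [-3.124, 0.332, -0.0]
contact_force: [-1.0, 0.6, 1.7]
gripper_width: 0.426
finger_force: 40.0
```

Touch is felt at about z=0.207 (force from -3 to +1.7 N): that is the washer top at 79 mm. I raise about 3.5 mm to centre the clip in the groove.

play_rows --rows '[{"x": 0,"y": 0,"z": -0.05,"twist": 0},{"x": 0,"y": 0,"z": -0.04,"twist": 0},{"x": 0,"y": 0,"z": 0,"twist": 0},{"x": 0,"y": 0,"z": 0,"twist": 0},{"x": 0,"y": 0,"z": 0,"twist": 0},{"x": 0,"y": 0,"z": 0,"twist": 0}]'

```text
clock: 20.4
position: [0.5079, 0.2111, 0.2099]
ee_rot: [3.124, -0.332, -0.0]
contact_force: [0.3, -0.4, -1.9]
gripper_width: 0.426
finger_force: 40.0
```

Run:
```python
from meas import *
T,o=tool(); im=get_image('wrist'); save('w10',im); print(T.round(4).tolist(),o['clock'],o['contact_force'],o['torque'],o['gripper_width'])
meas(T,im)
t=get_image('top'); a=cv2.imread('pics/top0.png')[:,:,::-1]
for n,(u,v) in dict(tin=(324,175),wedge=(333,277),chisel=(188,187)).items(): print(n,np.abs(t[v-14:v+14,u-14:u+14].astype(int)-a[v-14:v+14,u-14:u+14]).mean().round(1))
```

```text
[[0.9777, -0.2102, -0.0, 0.5079], [-0.2102, -0.9777, -0.0, 0.2111], [-0.0, 0.0, -1.0, 0.2099], [0.0, 0.0, 0.0, 1.0]] 20.4 [ 0.29678417 -0.44858897 -1.93883926] [ 0.03321387 -0.02549268  0.0251733 ] 0.42622980403941113
axle tool [37.32  0.77]
[[28.0, -31.1, 32.5, 0.7], [30.0, -30.4, 31.7, 0.7], [32.0, -29.6, 30.9, 0.7], [34.0, -30.3, 31.6, 0.7], [36.0, -30.9, 32.3, 0.7], [38.0, -30.9, 33.0, 1.0], [40.0, -31.6, 32.9, 0.7], [42.0, -32.2, 33.6, 0.7], [44.0, -32.2, 33.6, 0.7], [46.0, -32.1, 33.5, 0.7], [48.0, -32.1, 33.5, 0.7], [50.0, -31.3, 32.7, 0.7], [52.0, -30.6, 31.9, 0.7]] mid 0.68
tin 1.4
wedge 1.4
chisel 1.7
```

The clip is centred, spread, at groove height and free of load, and the other items have not moved. I hand the job in.

```bash
python3 -c "from rig import order; print(order.hand_in())"
```

```text
the job is handed in; nothing more can be done
None
```

Job handed in at about 20 s: the lever points at the index stud to within about 2°, and the spread clip is held over the axle at groove height, centred within about 0.5 mm and bearing on nothing; I did not measure its level directly, and the tin, wedge and chisel have not moved.

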